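# Slide a wet painting under the leaning bridge

## Task

Push the freshly painted panel flat along the table and in under the artist's leaning bridge, so that a hand can rest over the middle of the picture: leave it square to the bridge, centred between the two feet, and sticking out equally in front and behind. The paint is wet: neither the robot nor the bridge may touch the painted face, and the panel must never be lifted or tipped. Leave the bridge where it stands and do not disturb the things around it.

Things in the scene. Friction and masses are not known exactly. Their poses are not given: they have to be found in the camera images.
- panel: Painted panel lying flat on the robot's side of the bridge: bare plywood 110 mm (x) by 160 mm (y), 16 mm thick, with the 2 mm painted board on top inside an 8 mm bare border; 18 mm thick in all, about 0.24 kg. Origin: centre of its underside, on the table; z up, x from its near to its far edge. It slides when an edge is pushed (2 to 5 N) and stops with the push; two spread fingertips square it.
- painting: The wet painted face of the panel, fixed on it: 94 mm (x) by 144 mm (y), 2 mm thick, axes as the panel's. Origin: centre of its underside, 16 mm above the table; its top is 18 mm above the table. It must not be touched.
- bridge: Leaning bridge (hand rest): beech bar 400 mm long (y), 60 mm wide (x), 10 mm thick, on two end feet 20 mm (y) by 60 mm (x), 24 mm high. Free height under the bar 24 mm, free width between the feet 360 mm, top at 34 mm. Loose, about 0.45 kg. Origin: on the table below the bar's middle; x across the bar, away from the robot (the way the panel goes in), y along the bar to the left.
- bridge_left (a point): Centre of the bridge's left foot (+y end), at table height, 190 mm from the middle of the bridge.
- bridge_right (a point): Centre of the bridge's right foot (-y end), at table height, 190 mm from the middle of the bridge.
- muller: Clear glass muller standing just past the right end of the bridge: foot 72 mm across, 117 mm high. Origin: centre of its underside. A bystander.
- cups: Nest of small steel measuring cups, 92 mm across at the rim, 60 mm high at most, to one side of the panel. Origin: centre of its underside. A bystander.
- charcoal_tin: Open dark steel tin of charcoal sticks, 85 mm (its x) by 115 mm (its y), 34 mm high, to the other side of the panel. Origin: centre of its underside. A bystander.
Things that resemble listed ones, but are neither listed nor needed, are in the scene too. Of the things that look like the panel, the larger one is meant.

How it is judged:
By the outcome, as a careful person would: the job done as asked, in the order asked, and still so for the second after the job is handed in, with the robot touching nothing.
It also fails if it takes over 64 s, if anything falls off the work surface, if the arm or the gripper's body presses on something with over 40 N, if the wrist force passes 120 N, or if a joint passes its speed limit or range.

## Robot

A 6-joint arm with a two-finger parallel gripper is mounted at the origin on the work surface. World frame = base frame: x ahead of the robot, y to its left, z up, the work surface at z = 0. Lengths are in m, angles in rad, forces in N, time in s.
With the tool pointing down it reaches from about 0.35 to 0.975 m from the base axis. Payload 4.9 kg.
Tool frame: the origin (TCP) lies between the finger pads; the fingertips stand 19 mm ahead of it and the grasp point (between the pads) is the TCP; z points along the fingers, y is the line along which they close (so a half turn about z gives the same grasp; the last joint's range is limited). The gripper opens to 85 mm and grips with 20 to 120 N. Pads are 22 mm wide; open, the fingers measure 114 mm over their backs; the gripper's body (76 mm by 85 mm) begins 54 mm behind the grasp point. The pads swing forward as they close: fully open they stand 13 mm farther back than shut.
Start: joints at [1.172, 0.053, 1.613, -0, 1.476, -0.119], TCP at [0.173, 0.601, 0.25] pointing down, gripper open.
Joint ranges: [-3.01, 3.01], [-1.01, 2.22], [0.06, 2.58], [-1.02, 4.17], [0.09, 2.62], [-3.14, 3.14]. Speed limits (rad/s): [2.57, 2.57, 3.14, 3.14, 3.14, 3.14].

## Interface

Orientations are given as a rotation vector (axis times angle).
In Python, from station import ctrl gives the robot as it stands. The module is installed in compiled form; this text tells all that it offers.
- The arm moves only by the tool servo_tool, never from a script. Its argument "increments" is a list that holds one entry, the list of rows, each a list of 5 numbers: the finger opening in cm, from 0 to 8.54, then the shift along the tool's x, y, z in cm, then the turn about the tool's z in degrees. A call has 1 to 5 rows; each row is the pose to reach, as a shift and turn from the pose commanded when the call began, along the tool's axes at that moment; what a row does not reach only later rows make up. A row lasts 1/10 s, in which the tool goes at most 50 mm and 8.59 degrees, less where a joint would pass 70% of its speed; a pose out of reach is approached as far as the arm can. A call with a gripper value outside its range is refused whole. The fingers move at their own pace and stop on an object; "newtons" is the grip in N (left out, the last holds). Time passes only in rows, so rows that repeat a pose let the fingers close. It gives the time, the measured TCP pose, the force, the opening and the grip force at its end, in the units of the state.
- ctrl.get_obs(): the state, without advancing time (a new reading comes with each control period).
- ctrl.get_image(name): name is "scene" or "top"; returns a dict with "img" (384x512x3 uint8, red, green, blue), "fx", "fy", "cx", "cy" (pixels), "rvec" (rotation vector, rad) and "tvec" (3), from world to camera coordinates, as OpenCV has them. Camera axes: x right, y down, z forward; pixel columns grow to the right and rows downward; lengths in m; the calibration is good to about 2 mm. A picture is of the moment at which its call begins. There is no depth.
- ctrl.finish_job(): hands the job in; it is judged then, once.
The state is a dict: "t": time; "q": joint angles; "dq": joint speeds; "effort": joint torques, N m; "tool_pos": TCP position; "tool_rot": TCP orientation; "contact_force": force on the tool from outside, world axes, zero at the start; "wrist_torque": the same for the moment, N m; "opening": finger opening in m; "grip_force": force on a finger pad.
Only numpy, scipy, OpenCV 4.12 (cv2) and the standard library are available. Lean on these libraries where they do the work, as an engineer would, in place of code of your own. Each camera call takes 0.05 s, during which the arm holds its last target. There are 200 camera calls.

## Working session

There is one attempt and no reset: what is moved stays moved. The work goes in short steps, Python scripts to look and compute and a tool call to move; the robot and the scene stay as the last step left them, time stands still between calls to the robot, and variables do not carry over. Pictures are saved under pics/ and viewed, at most 10 in all, crops included, and the job is handed in when it is done.

Besides the shell and the picture viewer there is one more tool, called after "Call:" as name([rows], argument=value, ...), one row to a line, values as JSON. servo_tool: Moves the arm, as the interface text tells. Its arguments: {"type":"object","properties":{"increments":{"type":"array"},"newtons":{"type":"number"}},"required":["increments"]}

```bash
mkdir -p pics
cat > h.py <<'E'
import numpy as np, cv2
from station import ctrl
def snap(n,f):
    d=ctrl.get_image(n); cv2.imwrite(f'pics/{f}.png',d['img'][:,:,::-1]); return d
def ray(d,u,v,z):
    R=cv2.Rodrigues(np.array(d['rvec'],float))[0]; t=np.array(d['tvec'],float).ravel()
    c=-R.T@t; r=R.T@np.array([(u-d['cx'])/d['fx'],(v-d['cy'])/d['fy'],1.])
    return c+r*(z-c[2])/r[2]
def proj(d,P):
    R=cv2.Rodrigues(np.array(d['rvec'],float))[0]; q=np.atleast_2d(P)@R.T+np.array(d['tvec'],float).ravel()
    return np.c_[q[:,0]/q[:,2]*d['fx']+d['cx'],q[:,1]/q[:,2]*d['fy']+d['cy']]
E
python3 - <<'E'
from h import *
import pickle
D={}
for n in('scene','top'):
    d=D[n]=snap(n,n+'0'); R=cv2.Rodrigues(np.array(d['rvec'],float))[0]; print(n,d['fx'],-R.T@np.array(d['tvec']).ravel(),R[2])
pickle.dump(D,open('d0.pkl','wb'))
im=cv2.resize(D['top']['img'][:,:,::-1],(800,600),interpolation=cv2.INTER_CUBIC); cv2.imwrite('pics/top0b.png',im)
print(ctrl.get_obs())
E
```

```text
scene 370.51091708610073 [1.29381943 0.30295354 0.69407443] [-0.73463094 -0.24937454 -0.63097521]
top 382.7083711427468 [0.42967733 0.03558763 1.0889124 ] [ 0.12751933 -0.01236861 -0.99175896]
{'t': 0.1, 'q': array([ 1.17200808e+00,  5.33180241e-02,  1.61419448e+00,  1.40950994e-05,
        1.47599090e+00, -1.18981541e-01]), 'dq': array([-0.00095757, -0.00269212, -0.0008605 ,  0.00227414,  0.00214001,
        0.00030194]), 'effort': array([ 2.04642021e-06, -3.94904959e+01, -3.71363211e+01, -1.43262428e-04,
        3.90848887e-03,  9.83761083e-06]), 'tool_pos': array([0.17237963, 0.60019535, 0.24914649]), 'tool_rot': array([-4.38018775e-01, -3.11039823e+00,  2.89526970e-03]), 'contact_force': array([-0.23301204,  0.45184892,  0.39439928]), 'wrist_torque': array([-0.02848591, -0.03048859, -0.00580715]), 'grip_force': 0.0, 'opening': 0.08507084163363962}
```

View pics/top0b.png

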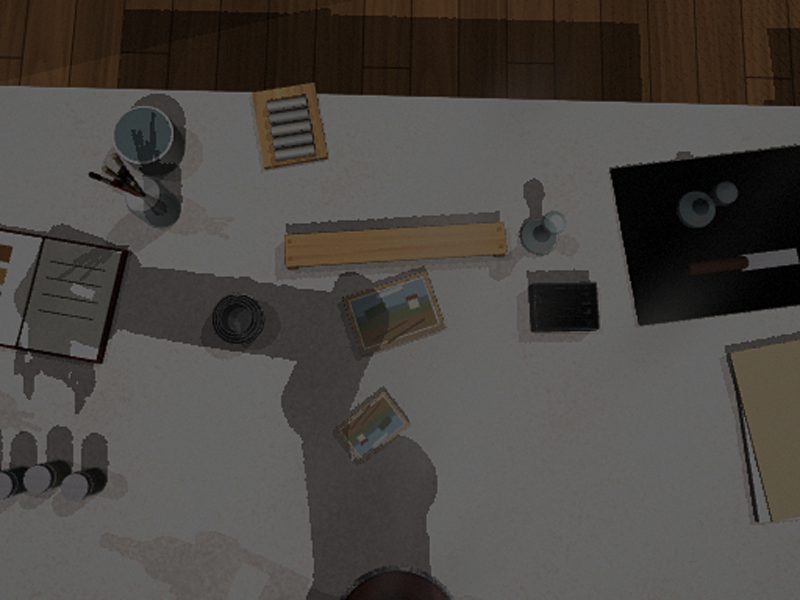

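View pics/scene0.png

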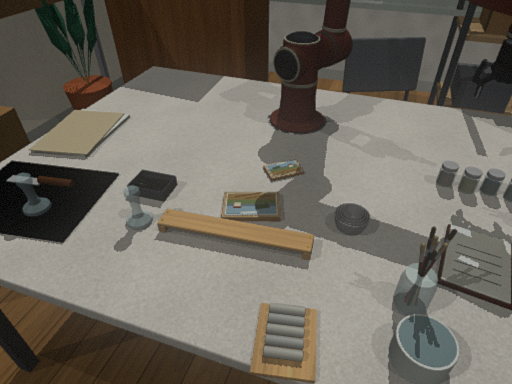

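The top view (800x600) shows two picture panels, one at (393,312) and one at (373,425). The first is the larger and lies right before the bridge at (396,245), so it is the one meant. The cups are at (238,320), the tin at (564,306) and the muller at (538,235). I'll confirm in an enlarged crop.

Run:
```python
import pickle; from h import *
d=pickle.load(open('d0.pkl','rb'))['top']
c=d['img'][130:300,170:395,::-1]
c=np.clip(c.astype(float)*2,0,255).astype('uint8')
cv2.imwrite('pics/crop0.png',cv2.resize(c,None,fx=3.5,fy=3.5,interpolation=cv2.INTER_CUBIC))
```

```text
(no output)
```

View pics/crop0.png

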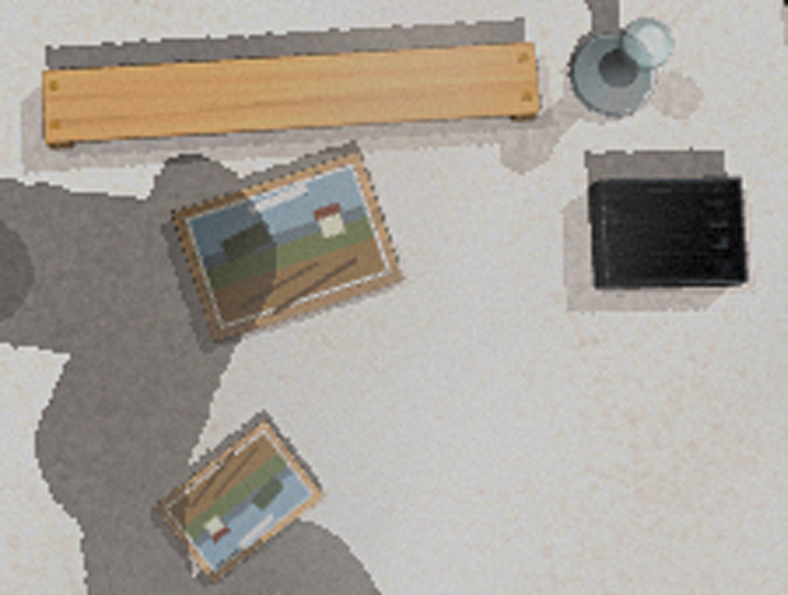

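The crop confirms it. The larger panel's corners are at (176,213), (360,156), (401,278) and (215,340). The bar's corners are at (44,71), (535,43), (539,117) and (45,143).

```bash
cat > m.py <<'E'
from h import *
def pose(d,px,z,off,s):
    P=np.array([ray(d,off[0]+(u+.5)/s-.5,off[1]+(v+.5)/s-.5,z)[:2] for u,v in px]) # order farL farR nearR nearL
    c=P.mean(0); yv=(P[0]+P[3]-P[1]-P[2]); xv=P[0]+P[1]-P[2]-P[3]
    ay=np.degrees(np.arctan2(-yv[0],yv[1])); ax=np.degrees(np.arctan2(xv[1],xv[0]))
    print('c',c.round(4),'angs',ax.round(2),ay.round(2),'size x',np.linalg.norm(xv)/2,'y',np.linalg.norm(yv)/2); return c,ax,ay
E
python3 - <<'E'
import pickle; from m import *
D=pickle.load(open('d0.pkl','rb'));d=D['top']
pose(d,[(44,71),(535,43),(539,117),(45,143)],.034,(170,130),3.5)
pose(d,[(176,213),(360,156),(401,278),(215,340)],.016,(170,130),3.5)
pose(d,[(160,505),(265,420),(322,492),(215,580)],.014,(170,130),3.5)
for n,(u,v) in dict(tin=(669,233),cups=(-35+0,265)).items(): print(n,ray(d,170+u/3.5,130+v/3.5,.034))
print('tin near corners',[ray(d,170+u/3.5,130+v/3.5,.034)[:2] for u,v in((595,290),(592,180))])
print('muller', ray(d,170+610/3.5,130+85/3.5,.01))
E
```

```text
c [0.6766 0.0144] angs 2.96 4.53 size x 0.0600444770572174 y 0.3971662869639735
c [0.5547 0.0146] angs 18.8 19.13 size x 0.1060110040870789 y 0.1569659630089785
c [0.3537 0.0483] angs 39.01 39.9 size x 0.07222866291154022 y 0.10687445613716465
tin [ 0.56878606 -0.28945906  0.034     ]
cups [0.53138483 0.26855809 0.034     ]
tin near corners [array([ 0.52198213, -0.22976747]), array([ 0.61025262, -0.22829955])]
muller [ 0.69427699 -0.25006078  0.01      ]
```

Bridge: centre (0.677, 0.014), yaw 4.5°. Panel: yaw 19°, about 10 mm left of the bridge's axis.

Plan:
1. Push the panel's left side with two spread fingertips, which squares it and centres it.
2. Push its near edge in under the bridge.

First I move to hover beside its left edge.

Call:
servo_tool([
  [[8.5, -3.2, -2.3, 0, 0], [8.5, -6.5, -4.5, 0, 0], [8.5, -9.7, -6.8, 0, 0], [8.5, -13.0, -9.0, 0, 0], [8.5, -16.2, -11.3, 0, 0]],
])

```text
t: 0.6
tool_pos: [0.2977, 0.4459, 0.2498]
tool_rot: [-0.438, -3.111, 0.001]
contact_force: [1.4, 0.5, -0.8]
opening: 0.0849
grip_force: 0.0
```

Call:
servo_tool([
  [[8.5, -3.2, -2.3, 0, 0], [8.5, -6.5, -4.5, 0, 0], [8.5, -9.7, -6.8, 0, 0], [8.5, -13.0, -9.0, 0, 0], [8.5, -16.2, -11.3, 0, 0]],
])

```text
t: 1.1
tool_pos: [0.4221, 0.2925, 0.2498]
tool_rot: [-0.438, -3.11, 0.0]
contact_force: [0.4, 0.7, -0.5]
opening: 0.0846
grip_force: 0.0
```

Call:
servo_tool([
  [[8.5, -3.2, -2.3, 0, 8], [8.5, -6.5, -4.5, 0, 16], [8.5, -9.7, -6.8, 0, 24], [8.5, -13.0, -9.0, 0, 32], [8.5, -16.1, -11.4, 0, 40]],
])

```text
t: 1.6
tool_pos: [0.5455, 0.1385, 0.2498]
tool_rot: [-1.484, -2.769, 0.0]
contact_force: [0.3, 1.2, -0.5]
opening: 0.0849
grip_force: 0.0
```

Call:
servo_tool([
  [[8.5, 0, 0, 3, 8], [8.5, 0, 0, 6, 16], [8.5, 0, 0, 9, 24], [8.5, 0, 0, 12, 29.5], [8.5, 0, 0, 15, 29.5]],
])

```text
t: 2.1
tool_pos: [0.5444, 0.1398, 0.0986]
tool_rot: [-2.135, -2.304, 0.001]
contact_force: [0.3, -0.1, 0.7]
opening: 0.0851
grip_force: 0.0
```

```bash
cat > st.py <<'E'
from h import *
def st():
    o=ctrl.get_obs(); R=cv2.Rodrigues(o['tool_rot'])[0]; a=np.radians(4.5)
    B=np.array([[np.cos(a),np.sin(a)],[-np.sin(a),np.cos(a)]])
    print('t',o['t'],'p',o['tool_pos'].round(4),'bridge fr',(B@(o['tool_pos'][:2]-[.6766,.0144])).round(4),'yaw y',np.degrees(np.arctan2(R[1,1],R[0,1])).round(2),'tilt',R[2,2].round(4),'F',o['contact_force'].round(2)); return o
E
python3 -c "from st import *; st()"
```

```text
t 2.1 p [0.5444 0.1398 0.0986] bridge fr [-0.122   0.1354] yaw y 4.37 tilt -1.0 F [ 0.33 -0.13  0.67]
```

Call:
servo_tool([
  [[8.5, 0, 0, 2, 0], [8.5, 0, 0, 4, 0], [8.5, 0, 0, 6, 0], [8.5, 0, 0, 6.8, 0], [8.5, 0, 0, 6.8, 0]],
])

```text
t: 2.6
tool_pos: [0.5434, 0.1398, 0.0306]
tool_rot: [-2.132, -2.305, 0.004]
contact_force: [-0.2, -0.0, -0.6]
opening: 0.0851
grip_force: 0.0
```

Run:
```python
from st import *
o=st(); d=snap('scene','s1'); t=snap('top','t1')
p=o['tool_pos']; u,v=proj(d,p)[0]; print(u,v, proj(d,np.array([[p[0]+.05,p[1],z] for z in(0,.01,.02,.03)])))
c=d['img'][150:270,170:400,::-1]; c=np.clip(c*1.2,0,255).astype('uint8')
cv2.imwrite('pics/s1c.png',cv2.resize(c,None,fx=3.4,fy=3.4,interpolation=cv2.INTER_CUBIC))
```

```text
t 2.6 p [0.5434 0.1398 0.0306] bridge fr [-0.1229  0.1354] yaw y 4.47 tilt -1.0 F [-0.15 -0.04 -0.62]
294.04063489173546 206.04474947517207 [[288.4952487  226.23218114]
 [288.67800546 223.52765159]
 [288.86311429 220.78831495]
 [289.05062089 218.01349493]]
```

View pics/s1c.png

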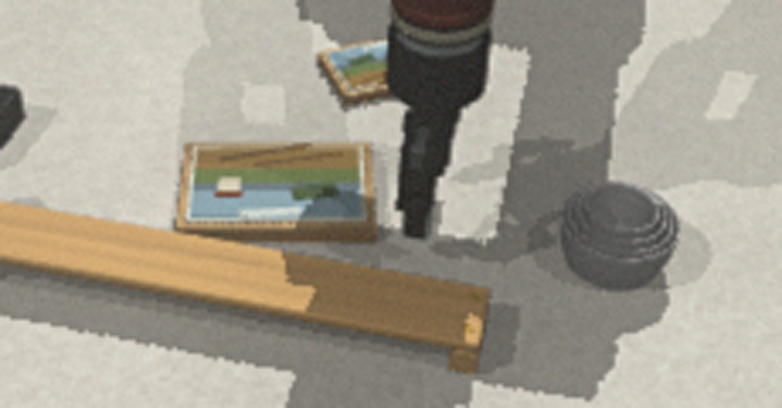

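The crop shows the far fingertip at about (414,236), which is image (292,219) and puts it roughly 23 mm up. So an open fingertip stands only about 6 mm ahead of the TCP. I'll feel for the table gently.

Call:
servo_tool([
  [[8.5, 0, 0, 0.6, 0], [8.5, 0, 0, 1.2, 0], [8.5, 0, 0, 1.4, 0], [8.5, 0, 0, 1.6, 0], [8.5, 0, 0, 1.6, 0]],
])

```text
t: 3.2
tool_pos: [0.5446, 0.1399, 0.016]
tool_rot: [-2.133, -2.306, 0.001]
contact_force: [-0.2, -0.6, -0.4]
opening: 0.0855
grip_force: 0.0
```

Call:
servo_tool([
  [[8.5, 0, 0, 0.2, 0], [8.5, 0, 0, 0.4, 0], [8.5, 0, 0, 0.4, 0]],
])

```text
t: 3.5
tool_pos: [0.5446, 0.1399, 0.012]
tool_rot: [-2.133, -2.306, 0.001]
contact_force: [0.3, -0.6, -0.4]
opening: 0.0851
grip_force: 0.0
```

Call:
servo_tool([
  [[8.5, -0.8, 0, 0.2, 0], [8.5, -1.6, 0, 0.2, 0], [8.5, -2.1, 0, 0.2, 0], [8.5, -2.5, 0, 0.2, 0], [8.5, -2.8, 0, 0.2, 0]],
])

```text
t: 4.0
tool_pos: [0.5471, 0.1115, 0.0104]
tool_rot: [2.134, 2.306, 0.0]
contact_force: [-0.2, 0.1, -0.8]
opening: 0.085
grip_force: 0.0
```

Call:
servo_tool([
  [[8.5, -0.3, 0, 0, 0], [8.5, -0.6, 0, 0, 0], [8.5, -0.9, 0, 0, 0], [8.5, -1.1, 0, 0, 0], [8.5, -1.1, 0, 0, 0]],
])

```text
t: 4.5
tool_pos: [0.5479, 0.1009, 0.0103]
tool_rot: [2.133, 2.306, 0.0]
contact_force: [-0.0, -0.8, 1.1]
opening: 0.085
grip_force: 0.0
```

Run:
```python
from st import *; import pickle
st(); s=snap('scene','s2'); t=snap('top','t2'); pickle.dump((s,t),open('d2.pkl','wb'))
f=lambda d,a,b,c,e,k:cv2.resize(np.clip(d['img'][a:b,c:e,::-1]*k,0,255).astype('uint8'),None,fx=3.5,fy=3.5,interpolation=cv2.INTER_CUBIC)
cv2.imwrite('pics/c2.png',np.vstack([f(t,135,225,170,395,2),f(s,170,250,170,395,1.2)]))
```

```text
t 4.5 p [0.5479 0.1009 0.0103] bridge fr [-0.1215  0.0963] yaw y 4.46 tilt -1.0 F [-0.02 -0.84  1.14]
```

View pics/c2.png

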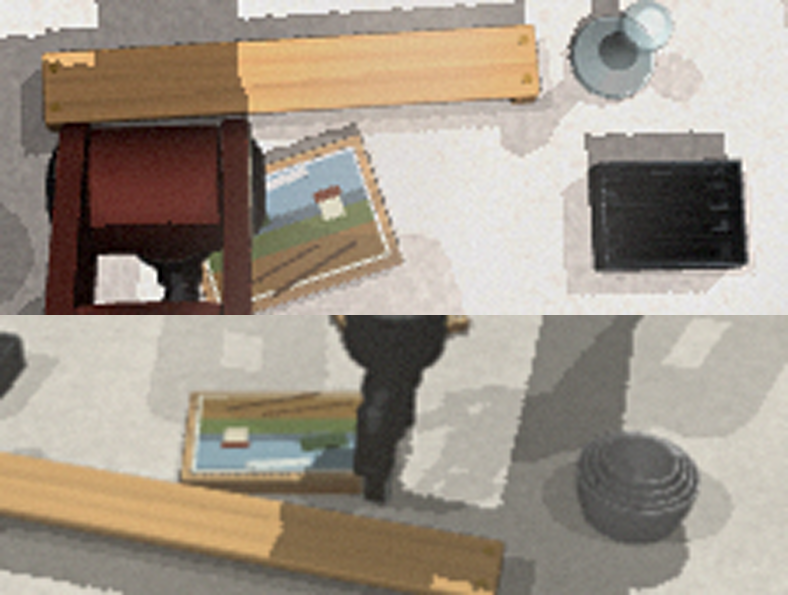

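The panel has not moved yet: its right edge is still at (360,138) to (401,260) in the shifted crop. The far fingertip is at (378,500), which is image (278,223). I'll check its height by projection.

Run:
```python
from m import *; import pickle
s,t=pickle.load(open('d2.pkl','rb'))
a=np.radians(4.5);B=np.array([[np.cos(a),-np.sin(a)],[np.sin(a),np.cos(a)]]); C=np.array([.6766,.0144])
def W(x,y,z): return [*(C+B@[x,y]),z]
for z in(0,.004,.01,.02): print(z,proj(s,np.array([W(-.1215+dx,.0963+dy,z) for dx in(.045,.055) for dy in(-.011,.011)])).round(1).tolist())
g=np.radians(19); G=np.array([[np.cos(g),-np.sin(g)],[np.sin(g),np.cos(g)]])
L=np.array([[.055,.08],[.055,-.08],[-.055,-.08],[-.055,.08]])@G.T+[.5547,.0146]
q=proj(s,np.c_[L,np.full(4,.016)]); print('pred panel in crop',((q-[170,170])*3.5+[0,315]).round(0).tolist())
print('panel in bridge fr',((L-C)@B).round(4).tolist())
```

```text
0 [[272.0, 222.4], [279.9, 223.8], [271.2, 224.8], [279.1, 226.3]]
0.004 [[272.0, 221.3], [280.0, 222.7], [271.2, 223.8], [279.2, 225.2]]
0.01 [[272.1, 219.7], [280.1, 221.1], [271.2, 222.1], [279.3, 223.6]]
0.02 [[272.2, 216.9], [280.2, 218.3], [271.3, 219.4], [279.4, 220.8]]
pred panel in crop [[381.0, 477.0], [173.0, 476.0], [185.0, 387.0], [376.0, 387.0]]
panel in bridge fr [[-0.0883, 0.101], [-0.0482, -0.0539], [-0.1547, -0.0815], [-0.1948, 0.0734]]
```

The tips are low enough, at about 5 mm, but with this spread the far finger passes just beyond the rotated panel's corner. I'll back off, narrow the spread to 5 cm (raising the TCP 9 mm because the pads swing forward) and shift nearer.

Call:
servo_tool([
  [[8.5, 0.8, 0, 0, 0], [8.5, 1.6, 0, -0.4, 0], [7, 2.2, -0.4, -0.9, 0], [5, 2.2, -0.85, -0.9, 0], [5, 2.2, -0.85, -0.9, 0]],
])

```text
t: 5.1
tool_pos: [0.537, 0.1227, 0.0195]
tool_rot: [2.132, 2.307, -0.0]
contact_force: [-1.4, 1.7, -0.5]
opening: 0.0501
grip_force: 0.0
```

Call:
servo_tool([
  [[5, 0, 0, 0, 0], [5, -0.5, 0, 0, 0], [5, -0.9, 0, 0, 0], [5, -1.2, 0, 0, 0], [5, -1.5, 0, 0, 0]],
])

```text
t: 5.6
tool_pos: [0.5389, 0.1071, 0.0193]
tool_rot: [-2.133, -2.306, -0.0]
contact_force: [0.2, 0.5, -0.1]
opening: 0.0501
grip_force: 0.6
```

Call:
servo_tool([
  [[5, -0.2, 0, 0, 0], [5, -0.4, 0, 0, 0], [5, -0.6, 0, 0, 0], [5, -0.8, 0, 0, 0], [5, -0.8, 0, 0, 0]],
])

```text
t: 6.1
tool_pos: [0.5395, 0.0991, 0.0193]
tool_rot: [2.133, 2.306, -0.0]
contact_force: [-0.1, 0.2, -0.1]
opening: 0.0501
grip_force: 0.1
```

Run:
```python
from st import *; import pickle
st(); s=snap('scene','s3'); t=snap('top','t3'); pickle.dump((s,t),open('d3.pkl','wb'))
f=lambda d,a,b,c,e,k:cv2.resize(np.clip(d['img'][a:b,c:e,::-1]*k,0,255).astype('uint8'),None,fx=3.5,fy=3.5,interpolation=cv2.INTER_CUBIC)
cv2.imwrite('pics/c3.png',np.vstack([f(t,135,225,170,395,2),f(s,170,250,170,395,1.2)]))
```

```text
t 6.1 p [0.5395 0.0991 0.0193] bridge fr [-0.1301  0.0952] yaw y 4.46 tilt -1.0 F [-0.14  0.21 -0.12]
```

View pics/c3.png

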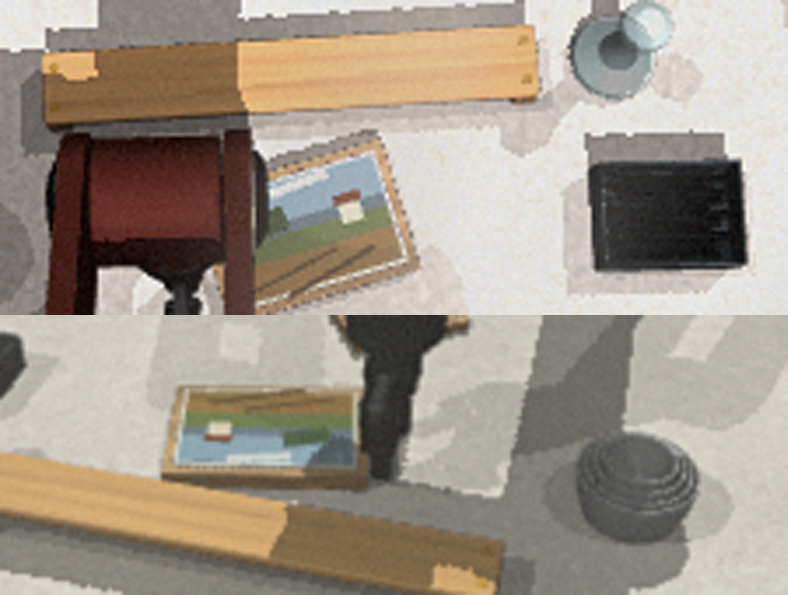

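The panel now slides. Its right edge is at (380,143) to (416,266) in the top crop. I'll compute its pose from those two corners.

```bash
cat >> m.py <<'E'
a=np.radians(4.5);B=np.array([[np.cos(a),-np.sin(a)],[np.sin(a),np.cos(a)]]); C=np.array([.6766,.0144])
def right(d,fr,nr,off,s=3.5,z=.016):
    P=np.array([(ray(d,off[0]+(u+.5)/s-.5,off[1]+(v+.5)/s-.5,z)[:2]-C)@B for u,v in(fr,nr)])
    e=P[0]-P[1]; L=np.linalg.norm(e); e/=L; n=np.array([-e[1],e[0]])
    print('FR,NR',P.round(4).tolist(),'len',L.round(4),'centre in bridge fr',(P.mean(0)+.08*n).round(4),'ang rel',np.degrees(np.arctan2(e[1],e[0])).round(2))
E
python3 - <<'E'
from m import *; import pickle
D=pickle.load(open('d0.pkl','rb'));right(D['top'],(360,156),(401,278),(170,130))
s,t=pickle.load(open('d3.pkl','rb')); right(t,(380,143),(416,266),(170,135))
E
```

```text
FR,NR [[-0.051, -0.053], [-0.1523, -0.0794]] len 0.1047 centre in bridge fr [-0.1218  0.0112] ang rel 14.57
FR,NR [[-0.0556, -0.069], [-0.1575, -0.0911]] len 0.1042 centre in bridge fr [-0.1235 -0.0019] ang rel 12.23
```

The panel is centred within 2 mm in y and still 12° askew. Next I lift off, move behind its near edge with the spread turned along the bridge, and push from there.

Call:
servo_tool([
  [[5, 1.0, 0, 0, 0], [5, 2.0, 0, -0.5, 0], [5, 2.0, 0, -3.5, 0], [6.5, 2.0, 0, -7, 0], [8.5, 2.0, 0, -8, 0]],
])

```text
t: 6.7
tool_pos: [0.5405, 0.1206, 0.104]
tool_rot: [2.128, 2.304, 0.009]
contact_force: [0.9, -0.7, 0.3]
opening: 0.0772
grip_force: 0.0
```

Call:
servo_tool([
  [[8.5, -2.3, -2, 0, -8], [8.5, -4.6, -4, 0, -16], [8.5, -6.9, -6, 0, -24], [8.5, -9.2, -8, 0, -32], [8.5, -11.5, -9.5, 0, -40]],
])

```text
t: 7.2
tool_pos: [0.4508, -0.0028, 0.0987]
tool_rot: [-1.206, -2.9, 0.0]
contact_force: [-0.0, 0.3, -0.9]
opening: 0.0852
grip_force: 0.0
```

Call:
servo_tool([
  [[8.5, 0, 0, 0, -8], [8.5, 0, 0, 0, -16], [8.5, 0, 0, 0, -24], [8.5, 0, 0, 0, -32], [8.5, 0, 0, 0, -40]],
])

```text
t: 7.7
tool_pos: [0.4519, -0.0022, 0.0989]
tool_rot: [-0.142, -3.138, -0.0]
contact_force: [-0.3, -0.2, -0.7]
opening: 0.0853
grip_force: 0.0
```

Call:
servo_tool([
  [[8.5, 0, 0, 1, -5], [8.5, 0, 0, 3, -10], [8.5, 0, 0, 4, -10], [8.5, 0, 0, 4, -10]],
])

```text
t: 8.1
tool_pos: [0.4505, -0.0021, 0.0573]
tool_rot: [0.12, -3.135, -0.001]
contact_force: [-0.2, 0.2, -0.8]
opening: 0.0851
grip_force: 0.0
```

```bash
python3 -c "from st import *; st()"
```

```text
t 8.1 p [ 0.4505 -0.0021  0.0573] bridge fr [-0.2267  0.0013] yaw y 94.39 tilt -1.0 F [-0.2   0.2  -0.85]
```

Call:
servo_tool([
  [[8.5, 0, 0, 2, 0], [8.5, 0, 0, 3.5, 0], [8.5, 0, 0, 4.4, 0], [8.5, 0, 0, 4.7, 0], [8.5, 0, 0, 4.7, 0]],
])

```text
t: 8.6
tool_pos: [0.4523, -0.0027, 0.0124]
tool_rot: [0.122, -3.139, -0.0]
contact_force: [0.2, -0.1, -1.0]
opening: 0.0849
grip_force: 0.0
```

Call:
servo_tool([
  [[8.5, -0.8, 0, 0, 0], [8.5, -1.4, 0, 0, 0], [8.5, -1.9, 0, 0, 0], [8.5, -2.3, 0, 0, 0], [8.5, -2.7, 0, 0, 0]],
])

```text
t: 9.1
tool_pos: [0.479, -0.0004, 0.0122]
tool_rot: [0.123, -3.138, -0.0]
contact_force: [-2.1, 0.3, 1.3]
opening: 0.0853
grip_force: 0.9
```

Call:
servo_tool([
  [[8.5, -0.4, 0, 0, 0], [8.5, -0.8, 0, 0, 0], [8.5, -1.2, 0, 0, 0], [8.5, -1.6, 0, 0, 0], [8.5, -2.0, 0, 0, 0]],
])

```text
t: 9.6
tool_pos: [0.4994, 0.001, 0.0122]
tool_rot: [-0.122, 3.139, -0.0]
contact_force: [-0.7, 0.3, -0.5]
opening: 0.0851
grip_force: 0.5
```

Call:
servo_tool([
  [[8.5, -0.4, 0, 0, 0], [8.5, -0.8, 0, 0, 0], [8.5, -1.2, 0, 0, 0], [8.5, -1.6, 0, 0, 0], [8.5, -1.6, 0, 0, 0]],
])

```text
t: 10.1
tool_pos: [0.5159, 0.0021, 0.0126]
tool_rot: [-0.122, 3.138, -0.0]
contact_force: [-0.0, -0.1, 0.5]
opening: 0.0848
grip_force: 0.0
```

Run:
```python
from st import *; import pickle
st(); s=snap('scene','s4'); t=snap('top','t4'); pickle.dump((s,t),open('d4.pkl','wb'))
f=lambda d,a,b,c,e,k:cv2.resize(np.clip(d['img'][a:b,c:e,::-1]*k,0,255).astype('uint8'),None,fx=3.5,fy=3.5,interpolation=cv2.INTER_CUBIC)
cv2.imwrite('pics/c4.png',np.vstack([f(t,135,225,170,395,2),f(s,170,250,170,395,1.2)]))
```

```text
t 10.1 p [0.5159 0.0021 0.0126] bridge fr [-0.1612  0.0003] yaw y 94.46 tilt -1.0 F [-0.01 -0.12  0.49]
```

View pics/c4.png

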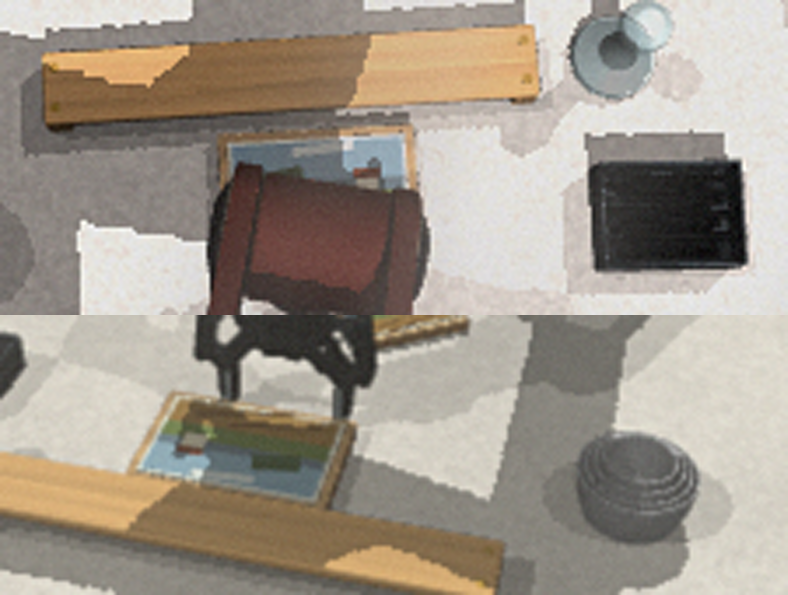

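The panel is almost square now, with its far-edge corners at (219,131) and (414,125) in the top crop.

```bash
cat >> m.py <<'E'
def far(d,fl,fr,off,s=3.5,z=.016):
    P=np.array([(ray(d,off[0]+(u+.5)/s-.5,off[1]+(v+.5)/s-.5,z)[:2]-C)@B for u,v in(fl,fr)])
    e=P[0]-P[1]; L=np.linalg.norm(e); e/=L; n=np.array([e[1],-e[0]])
    print(P.round(4).tolist(),'len',L.round(4),'centre',(P.mean(0)-.055*n).round(4),'ang',np.degrees(np.arctan2(-e[0],e[1])).round(2))
E
python3 - <<'E'
from m import *; import pickle
s,t=pickle.load(open('d4.pkl','rb')); far(t,(219,131),(414,125),(170,135))
for q in [(44,71-17.5),(535,43-17.5),(539,117-17.5),(45,143-17.5)]: print((ray(t,170+(q[0]+.5)/3.5-.5,135+(q[1]+.5)/3.5-.5,.034)[:2]-C)@B)
E
```

```text
[[-0.0383, 0.0612], [-0.0423, -0.0978]] len 0.159 centre [-0.0953 -0.0169] ang -1.42
[0.02935732 0.19791962]
[ 0.03067303 -0.1994986 ]
[-0.03048547 -0.19762929]
[-0.02952956  0.19928499]
```

The panel drifted to y = -17 mm while squaring, so I'll correct it from its right side. I lift, move round, and push it +17 mm with two fingers.

Call:
servo_tool([
  [[8.5, 1.0, 0, 0, 0], [8.5, 2.5, 0, 0, 0], [8.5, 2.5, 0, -3, 0], [8.5, 2.5, 0, -6.5, 0], [8.5, 2.5, 0, -8.8, 0]],
])

```text
t: 10.7
tool_pos: [0.4901, 0.0001, 0.1025]
tool_rot: [-0.122, 3.137, -0.001]
contact_force: [0.2, 0.2, -0.1]
opening: 0.0851
grip_force: 0.0
```

Call:
servo_tool([
  [[8.5, -1.8, -2.6, 0, 8], [8.5, -3.6, -5.2, 0, 16], [8.5, -5.4, -7.8, 0, 24], [8.5, -7.2, -10.4, 0, 32], [8.5, -9.1, -13.0, 0, 40]],
])

```text
t: 11.2
tool_pos: [0.5908, -0.1232, 0.1002]
tool_rot: [-0.967, -2.989, 0.0]
contact_force: [0.6, -0.2, 0.6]
opening: 0.0849
grip_force: 0.0
```

Call:
servo_tool([
  [[5, 0, 0, 0, 8], [5, 0, 0, 0, 16], [5, 0, 0, 0, 24], [5, 0, 0, 0, 32], [5, 0, 0, 0, 40]],
])

```text
t: 11.7
tool_pos: [0.5901, -0.1222, 0.1002]
tool_rot: [-1.931, -2.477, 0.0]
contact_force: [0.6, 0.7, 0.7]
opening: 0.0504
grip_force: 0.0
```

Call:
servo_tool([
  [[5, 0, 0, 1, 5], [5, 0, 0, 3, 10], [5, 0, 0, 5, 10], [5, 0, 0, 6, 10], [5, 0, 0, 6, 10]],
])

```text
t: 12.2
tool_pos: [0.589, -0.1217, 0.0384]
tool_rot: [-2.131, -2.304, 0.003]
contact_force: [-0.9, -0.0, -0.3]
opening: 0.0502
grip_force: 0.0
```

```bash
python3 -c "from st import *; st()"
```

```text
t 12.2 p [ 0.589  -0.1217  0.0384] bridge fr [-0.098  -0.1288] yaw y 4.47 tilt -1.0 F [-0.87 -0.03 -0.29]
```

Call:
servo_tool([
  [[5, 0, 0, 1, 0], [5, 0, 0, 1.7, 0], [5, 0, 0, 2.0, 0], [5, 0.5, 0, 2.0, 0], [5, 1.0, 0, 2.0, 0]],
])

```text
t: 12.7
tool_pos: [0.5903, -0.112, 0.0205]
tool_rot: [2.133, 2.306, 0.0]
contact_force: [0.1, -0.2, 0.1]
opening: 0.0499
grip_force: 0.0
```

Call:
servo_tool([
  [[5, 0.5, 0, 0, 0], [5, 0.9, 0, 0, 0], [5, 1.3, 0, 0, 0], [5, 1.6, 0, 0, 0], [5, 1.9, 0, 0, 0]],
])

```text
t: 13.2
tool_pos: [0.5889, -0.0935, 0.0206]
tool_rot: [2.132, 2.306, -0.0]
contact_force: [-0.3, -1.9, 0.5]
opening: 0.0503
grip_force: 1.0
```

Call:
servo_tool([
  [[5, 0.3, 0, 0, 0], [5, 0.6, 0, 0, 0], [5, 0.8, 0, 0, 0], [5, 0.8, 0, 0, 0]],
])

```text
t: 13.6
tool_pos: [0.5882, -0.0852, 0.0205]
tool_rot: [2.133, 2.306, 0.001]
contact_force: [1.0, -2.7, 1.2]
opening: 0.0499
grip_force: 0.7
```

```bash
python3 -c "from st import *; st()"
```

```text
t 13.6 p [ 0.5882 -0.0852  0.0205] bridge fr [-0.0959 -0.0923] yaw y 4.47 tilt -1.0 F [ 1.   -2.72  1.16]
```

Call:
servo_tool([
  [[5, 0.1, 0, 0, 0], [5, -1.0, 0, 0, 0], [5, -2.5, 0, 0, 0], [5, -2.5, 0, -4, 0], [5, -2.5, 0, -8, 0]],
])

```text
t: 14.1
tool_pos: [0.5882, -0.1112, 0.0989]
tool_rot: [-2.132, -2.301, 0.003]
contact_force: [1.0, -0.1, 0.9]
opening: 0.0497
grip_force: 0.0
```

Call:
servo_tool([
  [[8.5, 2.3, -2, 0, -8], [8.5, 4.7, -4, 0, -16], [8.5, 7, -6, 0, -24], [8.5, 9.4, -8, 0, -32], [8.5, 11.7, -10, 0, -40]],
])

```text
t: 14.6
tool_pos: [0.4801, -0.0015, 0.1]
tool_rot: [-1.209, -2.899, -0.0]
contact_force: [0.5, 0.7, 0.2]
opening: 0.085
grip_force: 0.0
```

Call:
servo_tool([
  [[8.5, 0, 0, 0, -8], [8.5, 0, 0, 0, -16], [8.5, 0, 0, 0, -24], [8.5, 0, 0, 0, -32], [8.5, 0, 0, 0, -40]],
])

```text
t: 15.1
tool_pos: [0.4811, -0.0022, 0.1001]
tool_rot: [-0.144, -3.138, -0.001]
contact_force: [-0.4, -0.4, -0.2]
opening: 0.0851
grip_force: 0.0
```

Call:
servo_tool([
  [[8.5, 0, 0, 1, -5], [8.5, 0, 0, 3, -10], [8.5, 0, 0, 4.0, -10], [8.5, 0, 0, 4.0, -10]],
])

```text
t: 15.5
tool_pos: [0.4795, -0.0017, 0.0583]
tool_rot: [0.118, -3.135, -0.002]
contact_force: [-0.4, -0.1, 0.1]
opening: 0.0854
grip_force: 0.0
```

Run:
```python
from st import *; import pickle
st(); s=snap('scene','s5'); t=snap('top','t5'); pickle.dump((s,t),open('d5.pkl','wb'))
f=lambda d,a,b,c,e,k:cv2.resize(np.clip(d['img'][a:b,c:e,::-1]*k,0,255).astype('uint8'),None,fx=3.5,fy=3.5,interpolation=cv2.INTER_CUBIC)
cv2.imwrite('pics/c5.png',np.vstack([f(t,135,225,170,395,2),f(s,170,250,170,395,1.2)]))
```

```text
t 15.5 p [ 0.4795 -0.0017  0.0583] bridge fr [-0.1977 -0.0006] yaw y 94.32 tilt -1.0 F [-0.37 -0.11  0.08]
```

View pics/c5.png

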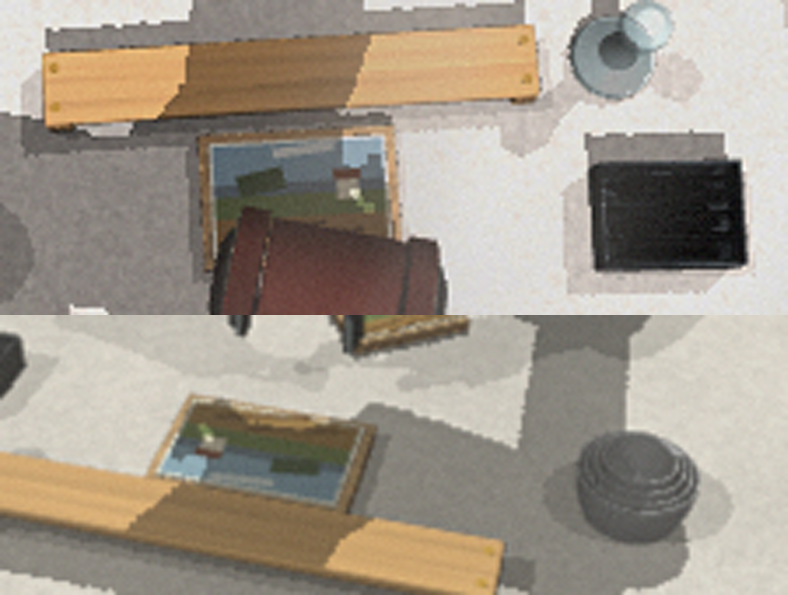

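The panel's far corners are now at (199,134) and (393,125) in the top crop, parallel to the bar to the eye.

Run:
```python
from m import *; import pickle
s,t=pickle.load(open('d5.pkl','rb')); far(t,(199,134),(393,125),(170,135))
```

```text
[[-0.0399, 0.0776], [-0.0413, -0.0807]] len 0.1582 centre [-0.0956 -0.0011] ang -0.52
```

y is about -1 mm and the angle is within reading error. Descending and pushing straight in.

Call:
servo_tool([
  [[8.5, 0, 0, 2, 0], [8.5, 0, 0, 3.8, 0], [8.5, 0, 0, 4.8, 0], [8.5, -1.0, 0, 4.8, 0], [8.5, -2.0, 0, 4.8, 0]],
])

```text
t: 16.1
tool_pos: [0.5025, 0.0001, 0.0132]
tool_rot: [-0.122, 3.138, -0.0]
contact_force: [0.1, -0.9, 0.8]
opening: 0.085
grip_force: 0.0
```

Call:
servo_tool([
  [[8.5, -0.6, 0, 0, 0], [8.5, -1.0, 0, 0, 0], [8.5, -1.4, 0, 0, 0], [8.5, -1.8, 0, 0, 0], [8.5, -2.2, 0, 0, 0]],
])

```text
t: 16.6
tool_pos: [0.5226, 0.0019, 0.0122]
tool_rot: [0.123, -3.137, -0.0]
contact_force: [-4.5, -0.5, 3.2]
opening: 0.085
grip_force: 2.1
```

Call:
servo_tool([
  [[8.5, -0.5, 0, 0, 0], [8.5, -1.0, 0, 0, 0], [8.5, -1.5, 0, 0, 0], [8.5, -2.0, 0, 0, 0], [8.5, -2.5, 0, 0, 0]],
])

```text
t: 17.1
tool_pos: [0.5484, 0.0039, 0.0121]
tool_rot: [-0.122, 3.139, 0.0]
contact_force: [-2.0, -0.5, 0.2]
opening: 0.0852
grip_force: 0.9
```

Call:
servo_tool([
  [[8.5, -0.5, 0, 0, 0], [8.5, -1.0, 0, 0, 0], [8.5, -1.5, 0, 0, 0], [8.5, -2.0, 0, 0, 0], [8.5, -2.5, 0, 0, 0]],
])

```text
t: 17.6
tool_pos: [0.5733, 0.0058, 0.0122]
tool_rot: [-0.122, 3.139, 0.0]
contact_force: [-0.8, -0.7, -1.7]
opening: 0.0849
grip_force: 0.5
```

```bash
python3 -c "from st import *; st()"
```

```text
t 17.6 p [0.5733 0.0058 0.0122] bridge fr [-0.1037 -0.0005] yaw y 94.47 tilt -1.0 F [-0.81 -0.66 -1.75]
```

Still to go: from -0.1037 to about -0.067, so 3.6 cm.

Call:
servo_tool([
  [[8.5, -0.5, 0, 0, 0], [8.5, -1.0, 0, 0, 0], [8.5, -1.5, 0, 0, 0], [8.5, -2.0, 0, 0, 0], [8.5, -2.4, 0, 0, 0]],
])

```text
t: 18.1
tool_pos: [0.5973, 0.0076, 0.0124]
tool_rot: [-0.123, 3.139, -0.0]
contact_force: [-1.6, -0.3, -1.2]
opening: 0.0851
grip_force: 0.7
```

Call:
servo_tool([
  [[8.5, -0.4, 0, 0, 0], [8.5, -0.7, 0, 0, 0], [8.5, -1.0, 0, 0, 0], [8.5, -1.2, 0, 0, 0], [8.5, -1.2, 0, 0, 0]],
])

```text
t: 18.6
tool_pos: [0.6093, 0.0085, 0.0124]
tool_rot: [-0.122, 3.138, -0.0]
contact_force: [-0.3, -0.3, -0.2]
opening: 0.085
grip_force: 0.1
```

Run:
```python
from st import *; import pickle
st(); s=snap('scene','s6'); t=snap('top','t6'); pickle.dump((s,t),open('d6.pkl','wb'))
f=lambda d,a,b,c,e,k:cv2.resize(np.clip(d['img'][a:b,c:e,::-1]*k,0,255).astype('uint8'),None,fx=3.5,fy=3.5,interpolation=cv2.INTER_CUBIC)
cv2.imwrite('pics/c6.png',np.vstack([f(t,125,205,170,395,2),f(s,180,265,170,395,1.2)]))
```

```text
t 18.6 p [0.6093 0.0085 0.0124] bridge fr [-0.0676 -0.0006] yaw y 94.47 tilt -1.0 F [-0.25 -0.27 -0.25]
```

View pics/c6.png

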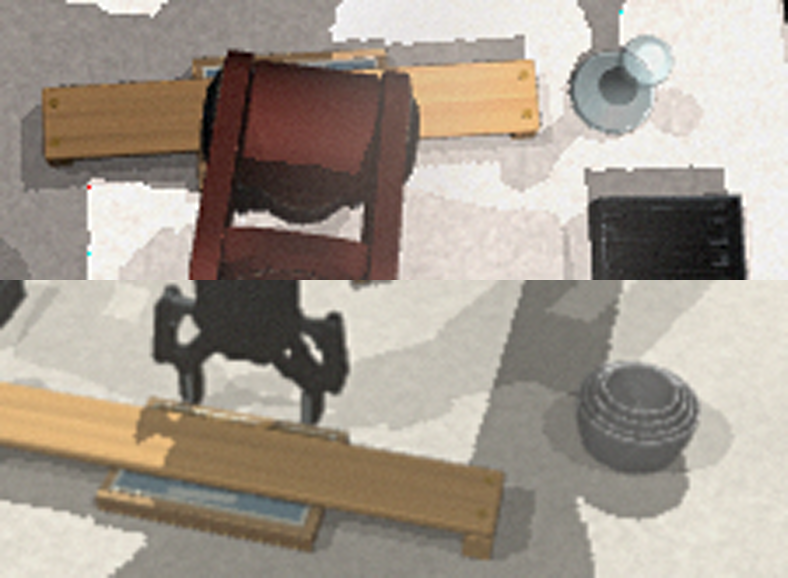

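The panel sticks out behind the bar, with far corners at (194,59) and (384,51) in the top crop. The bar's corners have not moved.

Run:
```python
from m import *; import pickle
s,t=pickle.load(open('d6.pkl','rb')); far(t,(194,59),(384,51),(170,125))
# scene: far-face corners top edge
o=(170,180-280/3.5); far(s,(321,511),(97,486),o)   # scene view readings FL, FR
for q in [(493,503),(504,470)]: print('bar L far/near?',(ray(s,o[0]+q[0]/3.5,o[1]+q[1]/3.5,.034)[:2]-C)@B)
```

```text
[[0.052, 0.0769], [0.0502, -0.0796]] len 0.1566 centre [-0.0039 -0.0007] ang -0.67
[[0.0278, 0.0825], [0.0451, -0.0798]] len 0.1632 centre [-0.0182 -0.0045] ang 6.08
bar L far/near? [0.00753347 0.20112544]
bar L far/near? [-0.02617281  0.20388361]
```

By image and by finger contact it still lacks about 2 mm. Push 2 mm more, then retreat straight back, lift and look.

Call:
servo_tool([
  [[8.5, -0.1, 0, 0, 0], [8.5, -0.2, 0, 0, 0], [8.5, -0.2, 0, 0, 0], [8.5, 0.5, 0, 0, 0], [8.5, 2.5, 0, 0, 0]],
])

```text
t: 19.2
tool_pos: [0.5853, 0.0064, 0.013]
tool_rot: [-0.122, 3.136, -0.001]
contact_force: [0.1, 0.9, 0.2]
opening: 0.085
grip_force: 0.0
```

Call:
servo_tool([
  [[8.5, 2, 0, 0, 0], [8.5, 3, 0, -3, 0], [8.5, 4, 2, -7, 0], [8.5, 6, 6, -11, 0], [8.5, 8, 10, -14, 0]],
])

```text
t: 19.7
tool_pos: [0.5023, 0.0908, 0.1466]
tool_rot: [-0.119, 3.136, 0.0]
contact_force: [1.1, 0.3, 0.5]
opening: 0.0848
grip_force: 0.0
```

Call:
servo_tool([
  [[8.5, 0, 4, 0, 0], [8.5, 0, 8, 0, 0], [8.5, 0, 12, 0, 0], [8.5, 0, 16, 0, 0], [8.5, 0, 20, 0, 0]],
])

```text
t: 20.2
tool_pos: [0.4862, 0.2915, 0.1445]
tool_rot: [-0.123, 3.137, 0.001]
contact_force: [0.7, -0.3, -0.3]
opening: 0.0848
grip_force: 0.0
```

Run:
```python
from st import *; import pickle
st(); s=snap('scene','s7'); t=snap('top','t7'); pickle.dump((s,t),open('d7.pkl','wb'))
cv2.imwrite('pics/c7.png',cv2.resize(np.clip(t['img'][130:190,175:335,::-1]*2.,0,255).astype('uint8'),None,fx=5,fy=5,interpolation=cv2.INTER_CUBIC))
```

```text
t 20.2 p [0.4862 0.2915 0.1445] bridge fr [-0.1681  0.2912] yaw y 94.47 tilt -1.0 F [ 0.68 -0.27 -0.28]
```

View pics/c7.png

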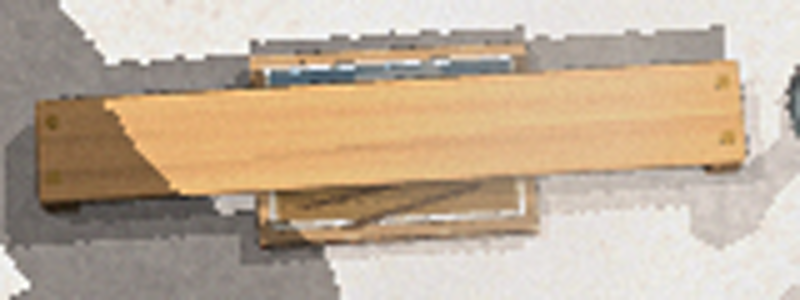

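The panel straddles the bar. Its corners are at about (250,58), (524,43), (537,228) and (260,241). The wet face's corners are about (268,70), (517,56), (528,213) and (272,226), and the bar's are (37,102), (737,61), (743,162) and (40,204).

Run:
```python
from m import *; import pickle
s,t=pickle.load(open('d7.pkl','rb')); o=(175,130)
b=pose(t,[(37,102),(737,61),(743,162),(40,204)],.034,o,5)
p=pose(t,[(250,58),(524,43),(537,228),(260,241)],.016,o,5)
w=pose(t,[(268,70),(517,56),(528,213),(272,226)],.018,o,5)
for x in(p,w):
    a=np.radians(b[2]);M=np.array([[np.cos(a),-np.sin(a)],[np.sin(a),np.cos(a)]]); print('rel',((x[0]-b[0])@M).round(4),(x[2]-b[2]).round(2))
# predicted pixels for ideal placing, in the crop
a=np.radians(b[2]);M=np.array([[np.cos(a),-np.sin(a)],[np.sin(a),np.cos(a)]])
for hx,hy,z in((.055,.08,.016),(.047,.072,.018),(.03,.2,.034)):
    L=np.array([[hx,hy],[hx,-hy],[-hx,-hy],[-hx,hy]])@M.T+b[0]
    q=proj(t,np.c_[L,np.full(4,z)]); print(((q-o)*5+2).round(0).tolist())
```

```text
c [0.6775 0.0152] angs 3.55 4.78 size x 0.0584666346011474 y 0.39613910949032116
c [0.6759 0.0134] angs 4.55 4.29 size x 0.10774502462634201 y 0.1580461730842636
c [0.6761 0.0115] angs 3.72 4.44 size x 0.09142253555402428 y 0.14461929863015993
rel [-0.0017 -0.0016] -0.49
rel [-0.0016 -0.0035] -0.34
[[245.0, 54.0], [522.0, 38.0], [536.0, 225.0], [256.0, 242.0]]
[[260.0, 66.0], [510.0, 51.0], [522.0, 212.0], [269.0, 227.0]]
[[33.0, 101.0], [739.0, 60.0], [748.0, 163.0], [37.0, 206.0]]
```

The panel is centred within about 2 mm in x and y and square within 0.5°, which is the limit of what I can read. The bridge is unmoved and the robot is clear, so I'm handing in.

```bash
python3 -c "from station import ctrl; print(ctrl.finish_job())"
```

```text
the job is handed in; nothing more can be done
None
```

The panel lies under the bridge, centred and sticking out equally to within about 2 mm (about 3.5 mm sideways by the less sure reading) and square to within about 0.5°. The fingers pushed only on its edges, the bridge has not moved, and the job was handed in at about 20 s.

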